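Clear and close the plaster mould in its squeeze jig

TASK

The two plaster mould halves standing in the wooden squeeze jig must be shut, but things were left in the way: first put the wooden-handled modelling tool that lies across their tops, and the small round tin that stands between them, into the shallow steel tray, the tool lying flat and the tin upright. Then slide the jig's pusher gently along until you feel that everything is fully home, with no gap from the end stop through both halves to the pusher, and leave it there. Do not crack the plaster by ramming it or tip the halves over, and do not knock over or shift anything else on the bench.

Things in the scene. Friction and masses are not known exactly. Their poses are not given: they have to be found in the camera images.
- jig: Fixed plywood squeeze jig, 300 long (its x) x 100 wide (its y). Origin: centre of its underside on the bench. Floor of the bed 12 above the bench; side rails along both edges, 10 thick, inner faces at y = +-38, tops 20 above the bench. A wooden end stop 20 thick, full width, top 62 above the bench, stands at the +x end. Closing direction is +x.
- stop_face (a point): Point on the inner face of the jig's end stop, at jig x = 130, y = 0, 40 above the bench; axes as the jig's.
- pusher (a joint): Slide of the jig's pusher, m: 0 is fully back, grows as it moves along the jig's +x towards the end stop (range 0 to 0.20, light friction of about 2 N, stays where left; starts between 0 and 0.03). Fully home, with both halves shut, it reads about 0.15.
- pusher_grip (a point): Point on the pusher's upright wooden grip bar, centred across it, 92 above the bench; moves with the pusher; axes as the jig's. The bar is 14 thick along the jig's x, 50 wide along y, and stands on the pusher plate from 67 to 108 above the bench.
- pusher_face (a point): Centre of the front (+x) face of the pusher, a wooden plate 20 thick, 72 wide, its top 67 above the bench. The point is 40 above the bench and 10 ahead of the grip bar's centre plane.
- half_a: Off-white plaster mould half next to the end stop: loose block 40 thick (its x, along the jig) x 72 wide (y) x 60 high, about 0.15 to 0.3 kg, standing on the bed between the rails. Origin: centre of its underside. Starts 0 to 12 from the stop. It should be slid, not lifted.
- half_b: The other plaster mould half, same size, mass and origin, nearer the pusher; the free gap between the halves is 68 to 100 at the start. Its +x face meets half_a, its -x face is pushed.
- tool: Modelling tool, 190 long, 60 g, lying flat across the tops of both halves (underside 72 above the bench), bridging the gap above the tin. Origin: middle of its length on its underside. Its x is lengthwise: dark wooden handle 16 wide and 14 high from x = -95 to +25, steel blade 22 wide and 4 thick from +20 to +95. It balances within 10 of its origin.
- tin: Small round closed metal tin, diameter 40, height 38, 90 g, standing on the jig's bed between the halves, under the tool. Origin: centre of its underside.
- tray: Fixed shallow open steel tray, 280 long (its x) x 160 wide (its y), walls 4 thick and 20 high, floor 4 thick. Origin: centre of its underside. It is to the left or to the right of the jig. A brass weight stands in it near the +x end.
- rack: Fixed plywood box of spare plaster blocks, 240 x 150 (its x, y), up to 95 high, on the other side of the jig from the tray. Origin: centre of its underside.
- bottle: Bystander: amber bottle, diameter 52, height 150, beyond the jig. Origin: centre of its underside.
- jar: Bystander: clear jar, diameter 60, height 80, beyond the jig. Origin: centre of its underside.
- brush: Bystander: brush lying on the robot's side of the jig, 160 long along its x, under 30 high. Origin: underside.
- tape: Bystander: roll of paper tape lying flat on the robot's side of the jig, outer diameter 70, height 25. Origin: centre of its underside.
- weight: Bystander: small brass weight standing in the tray, diameter 36, height 30. Origin: centre of its underside.
- cup: Bystander: white plastic cup, diameter 72, height 90, far left. Origin: centre of its underside.
- bust: Bystander: small plaster bust, diameter 72, height 118, far right. Origin: centre of its underside.
There are look-alikes about, which are no part of the job. Of the things shaped like the tin, the metal one is meant. There is more than one size of the tool; the job needs the larger.

How it is judged:
On the way, in this order (a step that is already met when the one before it is completed fails the run):
1. The tool lies flat and the tin stands upright in the tray (x of tool in the frame of tray between -0.06 and 0.06 m and y of tool in the frame of tray between -0.075 and 0.075 m and z of tool in the frame of tray below 0.024 m and angle between tool's own x axis and vertical between 1.47 and 1.67 rad and x of tin in the frame of tray between -0.125 and 0.125 m and y of tin in the frame of tray between -0.075 and 0.075 m and z of tin in the frame of tray below 0.012 m and angle between tin's own z axis and vertical below 0.12 rad), for 0.2 s.
2. The pusher has shut both halves against each other and the end stop (x of half_a in the frame of stop_face above -0.0225 m and x of half_b in the frame of half_a above -0.0425 m and x of pusher_face in the frame of half_b above -0.0225 m and angle between the x axis of each of half_a, half_b and the x axis of jig, either way round below 0.05 rad and z of each of half_a, half_b in the frame of jig below 0.015 m and angle between each of half_a, half_b's own z axis and vertical below 0.05 rad), for 0.2 s.
At the end, for the whole second after the job is handed in: Tool flat (within 0.1 rad) and tin upright, both on the floor inside the tray; both halves square on the jig's bed (0.05 rad), with gaps under 2.5 mm from stop to half_a, half_a to half_b and half_b to pusher; all at rest (all of step 1 and all of step 2 and linear speed of each of tool, tin, half_a, half_b below 0.02 m/s and velocity of joint pusher between -0.01 and 0.01 m/s); the robot touches nothing.
It fails at once if A bystander is shifted more than 25 mm or tipped over (distance of any of bottle, jar, brush, tape, weight, cup, bust from where it was at the start of the episode above 0.025 m or angle between any of bottle, jar, tape, weight, cup, bust's own z axis and vertical above 0.5 rad).
It fails at once if A plaster half is tipped by more than 0.35 rad (angle between any of half_a, half_b's own z axis and vertical above 0.35 rad).
It fails at once if The plaster is rammed: more than 60 N on a half (contact force between any of half_a, half_b and jig above 60 N or contact force between half_a and half_b above 60 N).
It also fails if it takes over 72 s, if anything falls off the work surface, if the arm or the gripper's body presses on something with over 40 N, if the wrist force passes 120 N, or if a joint passes its speed limit or range.

ROBOT

A 6-joint arm with a two-finger parallel gripper is mounted at the origin on the work surface. World frame = base frame: x ahead of the robot, y to its left, z up, the work surface at z = 0. Lengths are in m, angles in rad, forces in N, time in s.
With the tool pointing down it reaches from about 0.375 to 0.9 m from the base axis. Payload 3.1 kg.
Tool frame: the origin (TCP) lies between the finger pads; the fingertips stand 8 mm ahead of it and the grasp point (between the pads) lies 11 mm behind it; z points along the fingers, y is the line along which they close (so a half turn about z gives the same grasp; the last joint's range is limited). The gripper opens to 87 mm and grips with 3 to 60 N. Pads are 19 mm wide; open, the fingers measure 117 mm over their backs; the gripper's body (75 mm by 190 mm) begins 51 mm behind the grasp point.
Start: joints at [-1.458, 0.527, 1.433, -0, 1.181, -0.178], TCP at [0.18, -0.599, 0.231] pointing down, gripper open.
Joint ranges: [-3.08, 3.08], [-0.75, 2.2], [0.22, 2.44], [-1.43, 4.57], [0, 2.65], [-2.85, 2.85]. Speed limits (rad/s): [2.79, 2.79, 3.14, 3.14, 3.14, 3.14].

INTERFACE

Orientations are given as a unit quaternion [x, y, z, w].
In Python, from rig import robot gives the robot as it stands.
- The arm moves only by the tool move_arm, never from a script. Its argument "motion" is text: rows parted by semicolons, each of 5 numbers parted by spaces: the opening, from -1 (shut) to 1 (fully open), then the shift along the tool's x, y, z normalised to -1 to 1, where 1 is 0.2 m, then the turn about the tool's z normalised to -1 to 1, where 1 is pi rad. A call has 1 to 12 rows; each row is the pose to reach, as a shift and turn from the pose commanded when the call began, along the tool's axes at that moment, turning the shorter way round; what a row does not reach only later rows make up. A row lasts 1/12 s, in which the tool goes at most 41.7 mm and 7.16 degrees, less where a joint would pass 70% of its speed; a pose out of reach is approached as far as the arm can. A call with a number of a shift or a turn outside -1 to 1 is refused whole. A call with a gripper value outside its range is refused whole. The fingers move at their own pace and stop on an object; "newtons" is the grip in N (left out, the last holds). Time passes only in rows, so rows that repeat a pose let the fingers close. It gives the time, the measured TCP pose, the force, the opening and the grip force at its end, in the units of the state.
- robot.get_obs(): the state, without advancing time (a new reading comes with each control period).
- robot.camera(name): name is "scene" or "top"; returns (picture, depth): 384x512x3 uint8, red, green, blue; 384x512 float32, m along the optical axis (not along the pixel's ray), 0 where there is no reading.
- robot.camera_model(name): a dict with "mtx" (3x3 intrinsics, pixels), "position" and "attitude" of the camera in the world. Camera axes: x right, y down, z forward; pixel columns grow to the right and rows downward; lengths in m; the calibration is good to about 2 mm. A picture is of the moment at which its call begins. camera_model takes no time and is no camera call.
- robot.hand_in(): hands the job in; it is judged then, once.
The state is a dict: "time": time; "q": joint angles; "joint_velocities": joint speeds; "joint_torque": joint torques, N m; "position": TCP position; "tool_rot": TCP orientation; "ft_force": force on the tool from outside, world axes, zero at the start; "moment": the same for the moment, N m; "grip_width": finger opening in m; "grip_force": force on a finger pad.
Only numpy, scipy, OpenCV 4.12 (cv2) and the standard library are available. Lean on these libraries where they do the work, as an engineer would, in place of code of your own. Each camera call takes 0.05 s, during which the arm holds its last target. There are 200 camera calls.

## Working session

There is one attempt and no reset: what is moved stays moved. The work goes in short steps, Python scripts to look and compute and a tool call to move; the robot and the scene stay as the last step left them, time stands still between calls to the robot, and variables do not carry over. Pictures are saved under pics/ and viewed, at most 10 in all, crops included, and the job is handed in when it is done.

Besides the shell and the picture viewer there is one more tool, called after ">>>" as name(argument=value, ...), one argument or row to a line, values as JSON. move_arm: Moves the arm, as the interface text tells. Its arguments: {"type":"object","properties":{"motion":{"type":"string"},"newtons":{"type":"number"}},"required":["motion"]}

```bash
mkdir -p pics; ls
python3 - <<'E'
from rig import robot
import cv2,numpy as np
for n in ("scene","top"):
    p,d=robot.camera(n); np.savez(f"{n}0.npz",p=p,d=d)
    cv2.imwrite(f"pics/{n}0.png",cv2.resize(p[:,:,::-1],(800,600),interpolation=cv2.INTER_CUBIC))
    print(n,robot.camera_model(n))
print(robot.get_obs())
E
```

```text
pics
scene {'mtx': array([[374.04698929,   0.        , 248.57699249],
       [  0.        , 374.04698929, 194.58545966],
       [  0.        ,   0.        ,   1.        ]]), 'position': array([1.12627223, 0.23815694, 0.75066473]), 'attitude': array([ 0.53869316,  0.75536653, -0.30929789, -0.20872447])}
top {'mtx': array([[411.26740178,   0.        , 256.0008663 ],
       [  0.        , 411.26740178, 193.4311821 ],
       [  0.        ,   0.        ,   1.        ]]), 'position': array([0.35504736, 0.01469118, 1.25512347]), 'attitude': array([ 0.71076338, -0.69972428,  0.04923477, -0.05269995])}
{'time': 0.1, 'q': array([-1.45748415e+00,  5.28395030e-01,  1.43376741e+00, -8.85188783e-06,
        1.18138457e+00, -1.78490309e-01]), 'joint_velocities': array([-7.80742738e-04, -2.08250591e-03, -5.11259665e-04,  4.05265445e-04,
        9.29817534e-04,  6.95374796e-05]), 'joint_torque': array([-6.84959673e-05, -4.40984023e+01, -1.77151233e+01,  6.33804803e-02,
        5.33924368e-02, -5.84303302e-05]), 'position': array([ 0.17975779, -0.59792639,  0.2296582 ]), 'tool_rot': array([ 9.89374564e-01,  1.45385753e-01,  2.77489383e-05, -9.76793232e-04]), 'ft_force': array([ 0.64768247, -0.10107528,  0.51543475]), 'moment': array([ 0.0235132 ,  0.03791232, -0.03040895]), 'grip_force': 0.0, 'grip_width': 0.08698546107164465}
```

View pics/scene0.png

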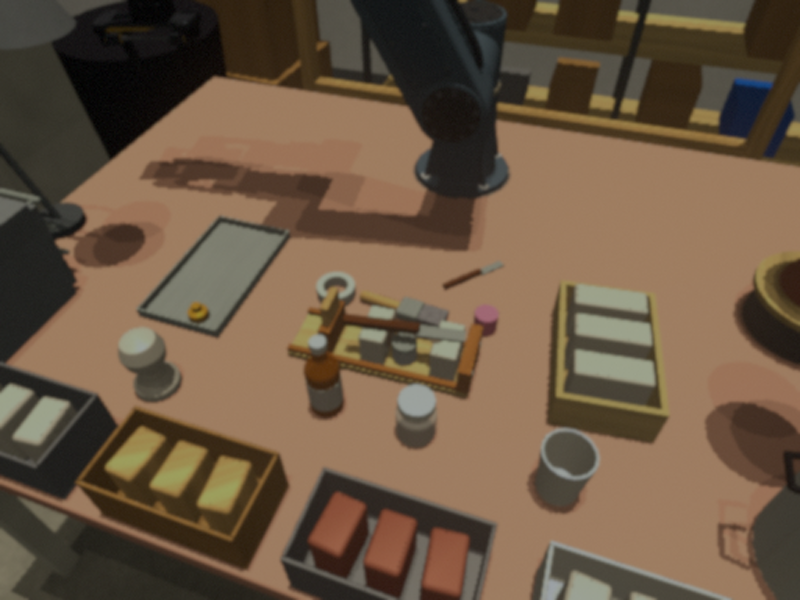

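View pics/top0.png

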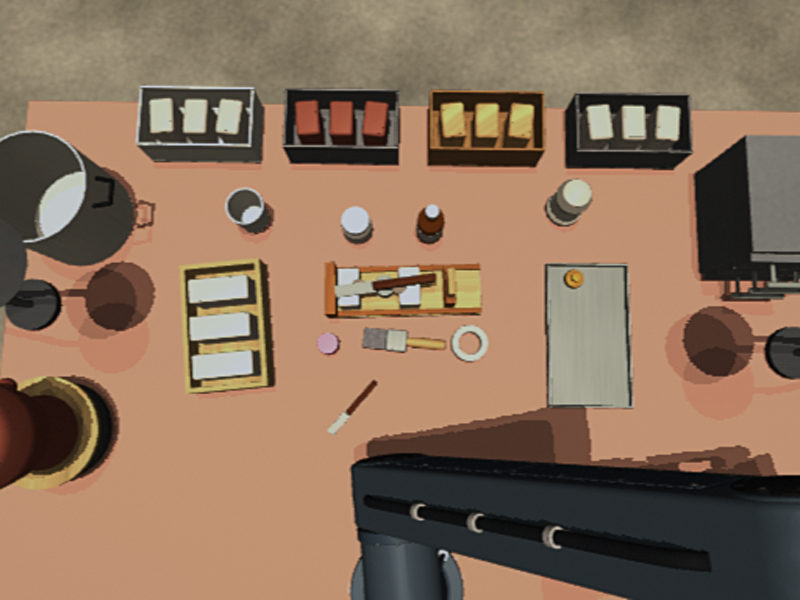

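The top view (up = +x, left = +y) shows the jig at about (325–480, 263–317), with its stop on the left. The tool lies from (337,290) to (437,278) and the pusher bar is at (450,287). The tray is on the right at (547–632, 264–407). Next I'll measure these.

```bash
cat > h.py <<'E'
import numpy as np,cv2
from rig import robot
from scipy.spatial.transform import Rotation as R
def pts(n,d):
    m=robot.camera_model(n);K=m["mtx"];v,u=np.mgrid[:384,:512]
    c=np.dstack([(u-K[0,2])/K[0,0]*d,(v-K[1,2])/K[1,1]*d,d])
    return c@R.from_quat(m["attitude"]).as_matrix().T+m["position"]
def ray(n,u,v,z):
    m=robot.camera_model(n);K=m["mtx"]
    r=R.from_quat(m["attitude"]).apply([(u-K[0,2])/K[0,0],(v-K[1,2])/K[1,1],1]);p=m["position"]
    return p+r*(z-p[2])/r[2]
def rect(P):
    (c,s,a)=cv2.minAreaRect((P[:,:2]*1000).astype(np.float32));return np.round(c,1),np.round(s,1),round(a,1),len(P)
E
python3 - <<'E'
from h import *
f=np.load("top0.npz");p,d=f["p"],f["d"];W=pts("top",d)
hsv=cv2.cvtColor(p,cv2.COLOR_RGB2HSV)
u0,v0,u1,v1=200,160,315,210
c=p[v0:v1,u0:u1,::-1];cv2.imwrite("pics/crop0.png",cv2.resize(c,None,fx=6.9,fy=6.9,interpolation=cv2.INTER_NEAREST))
v,u=np.mgrid[:384,:512]
J=(u>203)&(u<312)&(v>165)&(v<206)
z=W[...,2]
for lo,hi in((.006,.016),(.016,.026),(.045,.056),(.058,.0655),(.066,.0715),(.0715,.08),(.08,.09),(.09,.12)):
    M=J&(z>lo)&(z<hi)
    n,l,st,_=cv2.connectedComponentsWithStats(M.astype(np.uint8))
    for i in range(1,n):
        if st[i,4]>12: print(lo,hi,"px",st[i,:4],rect(W[l==i]),np.round(np.median(W[l==i][:,2]),4))
# tray
T=(u>342)&(u<412)&(v>162)&(v<266)&(z>.012)&(z<.026);print("tray",rect(W[T]))
T=(u>352)&(u<400)&(v>172)&(v<256)&(z>.02);print("weight",rect(W[T]), "floor",np.median(z[200:240,360:390]))
print("bench",np.median(z[215:250,300:340]))
E
```

```text
0.006 0.016 px [231 173  24   7] (array([588.3,  64.6]), array([18.9, 70.8]), 0.4, 93) 0.0116
0.006 0.016 px [267 173  18  26] (array([561.6, -35.9]), array([77.9, 51.6]), 2.4, 291) 0.0117
0.006 0.016 px [290 172  18  25] (array([ 566.7, -107.7]), array([52.5, 75.9]), 89.9, 377) 0.0116
0.006 0.016 px [224 187  33  12] (array([537.7,  70.9]), array([34.9, 97.4]), 0.7, 224) 0.0117
0.006 0.016 px [294 198  13   4] (array([ 519.1, -112.1]), array([ 8.3, 36.4]), 1.8, 17) 0.0126
0.006 0.016 px [241 201  11   3] (array([508.9,  52.1]), array([ 3.4, 30.5]), 8.4, 13) 0.0121
0.006 0.016 px [266 201  17   1] (array([513.2, -33. ]), array([ 0.8, 48.9]), 1.4, 17) 0.0121
0.016 0.026 px [216 169  92   6] (array([603.2,   6.5]), array([ 11.8, 278.9]), 2.7, 223) 0.0197
0.016 0.026 px [216 188  93  15] (array([529.2,   4.3]), array([ 38.1, 279.1]), 2.9, 336) 0.0199
0.045 0.056 px [241 176  10   4] (array([577.7,  54.4]), array([ 8.1, 27.4]), 11.6, 24) 0.0502
0.045 0.056 px [241 185  11   4] (array([550.3,  52. ]), array([ 9.6, 29.8]), 1.8, 35) 0.0498
0.058 0.0655 px [208 168   7  34] (array([553.4, 15
[... 669 characters left out ...]
.7]), array([17.9, 32. ]), 0.9, 41) 0.0699
0.0715 0.08 px [255 171  14   7] (array([584.5,   6.7]), array([18.1, 38.1]), 1.0, 44) 0.073
0.0715 0.08 px [215 172  26  24] (array([551.5, 105.1]), array([72.9, 67.9]), 81.2, 293) 0.0748
0.0715 0.08 px [255 182  15  13] (array([542.9,   4.7]), array([35.8, 40.7]), 1.7, 89) 0.0733
0.08 0.09 px [238 175  42  11] (array([565.6,  14.7]), array([ 17. , 120.3]), 8.9, 226) 0.0857
0.09 0.12 px [287 171   5  19] (array([563.3, -71.3]), array([12. , 49.9]), 89.8, 88) 0.107
tray (array([ 479.5, -344. ]), array([279.8, 161.5]), 0.1, 566)
weight (array([ 481.5, -154.9]), array([ 28.5, 422.1]), 32.8, 86) floor 0.0033314118912909363
bench -0.00021109738104185816
```

View pics/crop0.png

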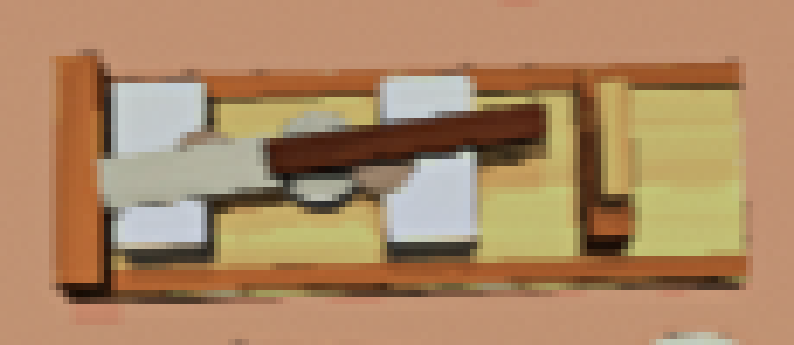

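>>> move_arm(
  motion="0.4 1 -1 0 -0.457;0.4 1 -1 0 -0.457;0.4 1 -1 0 -0.457;0.4 1 -1 0 -0.457;0.4 1 -1 0 -0.457;0.4 1 -1 0 -0.457;0.4 1 -1 0 -0.457;0.4 1 -1 0 -0.457;0.4 1 -1 0 -0.457;0.4 1 -1 0 -0.457;0.4 1 -1 0 -0.457;0.4 1 -1 0 -0.457",
  newtons=15,
)

```text
time: 1.1
position: [0.3138, -0.349, 0.2303]
tool_rot: [0.647, 0.762, 0.0, -0.0]
ft_force: [0.2, 0.6, -0.6]
grip_width: 0.0604
grip_force: 0.0
```

```bash
cat >> h.py <<'E'
def to(x,y,z,yaw=None):
    """shift (m/0.2) along tool axes to TCP goal; yaw = goal direction of tool x in deg"""
    o=robot.get_obs();r=R.from_quat(o["tool_rot"]);m=r.as_matrix()
    cy=np.degrees(np.arctan2(m[1,0],m[0,0]))
    s=r.inv().apply(np.array([x,y,z])-o["position"])/.2
    print("t",round(o["time"],2),"pos",np.round(o["position"],4),"yaw",round(cy,2),"shift",np.round(s,3),"turn",None if yaw is None else round(-((yaw-cy+180)%360-180)/180,3),"w",round(o["grip_width"],4),"gf",round(o["grip_force"],1),"F",np.round(o["ft_force"],1))
E
python3 - <<'E'
from h import *
to(.5598,.052,.15,98.9)
E
```

```text
t 1.1 pos [ 0.3138 -0.349   0.2303] yaw 99.31 shift [1.78  1.538 0.402] turn 0.002 w 0.0604 gf 0.0 F [ 0.2  0.6 -0.6]
```

>>> move_arm(
  motion="0.4 0.9 0.77 0 0.002;0.4 0.9 0.77 0 0.002;0.4 0.9 0.77 0 0.002;0.4 0.9 0.77 0 0.002;0.4 0.9 0.77 0 0.002;0.4 0.9 0.77 0 0.002;0.4 0.9 0.77 0 0.002",
)

```text
time: 1.68
position: [0.4393, -0.1432, 0.2304]
tool_rot: [0.65, 0.76, 0.001, -0.001]
ft_force: [-0.0, 0.5, 0.6]
grip_width: 0.0609
grip_force: 0.0
```

>>> move_arm(
  motion="0.3 0.88 0.768 0.4 0;0.3 0.88 0.768 0.4 0;0.3 0.88 0.768 0.4 0;0.3 0.88 0.768 0.4 0;0.3 0.88 0.768 0.4 0;0.3 0.88 0.768 0.4 0;0.3 0.88 0.768 0.4 0;0.3 0.88 0.768 0.4 0",
)

```text
time: 2.35
position: [0.5631, 0.0503, 0.1492]
tool_rot: [0.651, 0.759, -0.001, -0.001]
ft_force: [0.2, 0.7, 0.3]
grip_width: 0.0566
grip_force: 0.0
```

Run:
```python
from h import *
to(.5598,.052,.069,98.9)
p,d=robot.camera("scene")
cv2.imwrite("pics/s1.png",cv2.resize(p[150:270,170:330,::-1],(800,600),interpolation=cv2.INTER_CUBIC))
```

```text
t 2.35 pos [0.5631 0.0503 0.1492] yaw 98.81 shift [ 0.011 -0.014  0.401] turn -0.0 w 0.0566 gf 0.0 F [0.2 0.7 0.3]
```

View pics/s1.png

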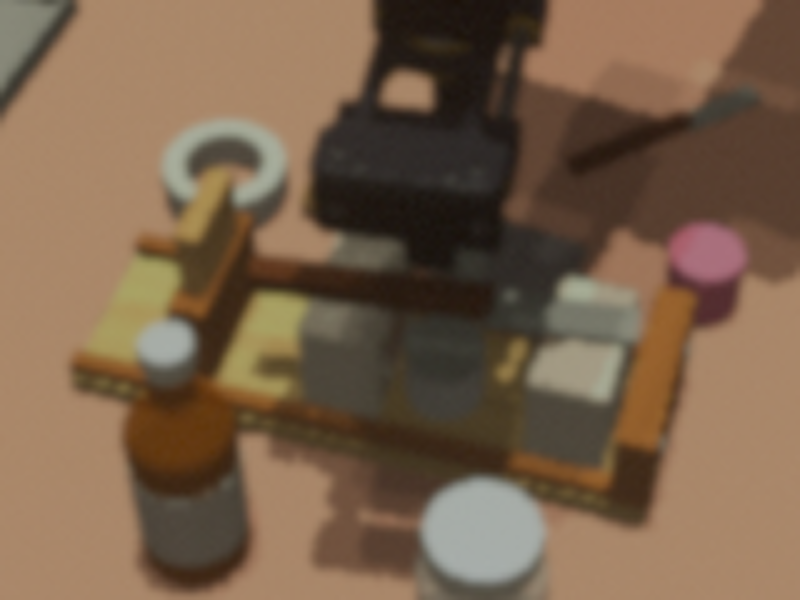

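The crop shows the gripper over the handle near the blade joint at (440,280), with the tin below it at (445,370). I'll descend and grip.

>>> move_arm(
  motion="0.3 0.011 -0.014 0.2 0;0.3 0.011 -0.014 0.35 0;0.3 0.011 -0.014 0.4 0;0.3 0.011 -0.014 0.4 0;-1 0.011 -0.014 0.4 0;-1 0.011 -0.014 0.4 0;-1 0.011 -0.014 0.4 0;-1 0.011 -0.014 0.4 0;-1 0.011 -0.014 0.4 0;-1 0.011 -0.014 0.4 0;-1 0.011 -0.014 0.4 0",
)

```text
time: 3.32
position: [0.5604, 0.0512, 0.071]
tool_rot: [0.652, 0.758, 0.0, 0.0]
ft_force: [-0.1, -0.2, 0.3]
grip_width: 0.0174
grip_force: 0.0
```

>>> move_arm(
  motion="-1 0 0 -0.1 0;-1 0 0 -0.3 0;-1 0 0 -0.6 0;-1 0 0 -0.6 0;-1 0 0 -0.6 0;-1 0 0 -0.6 0",
)

```text
time: 3.82
position: [0.5607, 0.0513, 0.1917]
tool_rot: [0.652, 0.758, 0.001, 0.001]
ft_force: [-0.1, -0.2, -1.9]
grip_width: 0.0161
grip_force: 15.0
```

Run:
```python
from h import *
to(.475,-.368,.19,0)
p,d=robot.camera("scene")
cv2.imwrite("pics/s2.png",cv2.resize(p[130:270,150:337,::-1],(800,600),interpolation=cv2.INTER_CUBIC))
```

```text
t 3.82 pos [0.5607 0.0513 0.1917] yaw 98.64 shift [-2.008 -0.738  0.008] turn 0.548 w 0.0161 gf 15.0 F [-0.1 -0.2 -1.9]
```

View pics/s2.png

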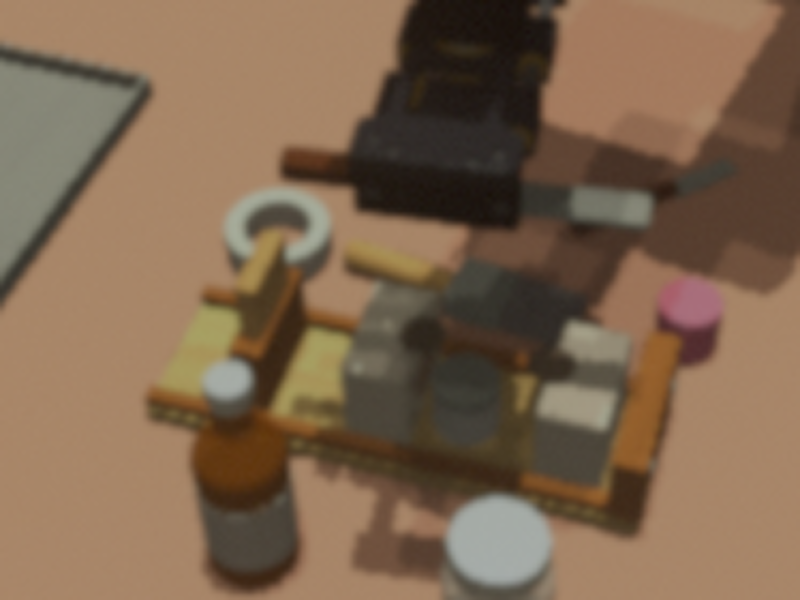

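The tool is held level in the gripper at (450,190). The tin still stands between the halves at (468,395).

>>> move_arm(
  motion="-1 -0.5 -0.18 0 0;-1 -1 -0.37 0 0.08;-1 -1 -0.37 0 0.12;-1 -1 -0.37 0 0.16;-1 -1 -0.37 0 0.2;-1 -1 -0.37 0 0.24;-1 -1 -0.37 0 0.28;-1 -1 -0.37 0 0.28",
)

```text
time: 4.53
position: [0.5152, -0.1584, 0.1879]
tool_rot: [0.914, 0.406, -0.002, -0.002]
ft_force: [-0.2, 0.6, -0.2]
grip_width: 0.0158
grip_force: 15.0
```

Run:
```python
from h import *
to(.475,-.368,.19,0)
```

```text
t 4.53 pos [ 0.5152 -0.1584  0.1879] yaw 47.96 shift [-0.913  0.553 -0.012] turn 0.266 w 0.0158 gf 15.0 F [-0.2  0.6 -0.2]
```

>>> move_arm(
  motion="-1 -0.15 0.09 0 0.04;-1 -0.3 0.18 0 0.08;-1 -0.5 0.28 0 0.12;-1 -0.65 0.4 0 0.16;-1 -0.8 0.5 0 0.2;-1 -0.913 0.553 0 0.24;-1 -0.913 0.553 0 0.266;-1 -0.913 0.553 0 0.266;-1 -0.913 0.553 0 0.266",
)

```text
time: 5.28
position: [0.4776, -0.3666, 0.1881]
tool_rot: [1.0, 0.006, -0.002, -0.002]
ft_force: [0.2, 1.0, -0.7]
grip_width: 0.0156
grip_force: 15.0
```

Run:
```python
from h import *
to(.475,-.368,.014,0)
f=np.load("top0.npz");W=pts("top",f["d"]);v,u=np.mgrid[:384,:512]
M=(u>355)&(u<380)&(v>170)&(v<190)&(W[...,2]>.024);print("weight",rect(W[M]))
```

```text
t 5.28 pos [ 0.4776 -0.3666  0.1881] yaw 0.7 shift [-0.01   0.011  0.87 ] turn 0.004 w 0.0156 gf 15.0 F [ 0.2  1.  -0.7]
weight (array([ 478. , -151.7]), array([ 20.7, 413.3]), 33.6, 28)
```

>>> move_arm(
  motion="-1 -0.01 0.01 0.2 0.004;-1 -0.01 0.01 0.4 0.004;-1 -0.01 0.01 0.6 0.004;-1 -0.01 0.01 0.75 0.004;-1 -0.01 0.01 0.83 0.004;-1 -0.01 0.01 0.865 0.004;-1 -0.01 0.01 0.865 0.004;-1 -0.01 0.01 0.865 0.004",
)

```text
time: 5.95
position: [0.4773, -0.369, 0.0176]
tool_rot: [1.0, -0.0, -0.0, -0.0]
ft_force: [-0.1, 0.6, 0.4]
grip_width: 0.0157
grip_force: 15.0
```

>>> move_arm(
  motion="-0.3 0 0 0 0;-0.3 0 0 0 0;-0.3 0 0 0 0;-0.3 0 0 0 0;-0.3 0 0 -0.1 0;-0.3 0 0 -0.4 0;0.1 0 0 -0.8 0;0.1 0 0 -0.85 0;0.1 0 0 -0.85 0;0.1 0 0 -0.85 0",
)

```text
time: 6.78
position: [0.4798, -0.3729, 0.1951]
tool_rot: [1.0, -0.001, 0.005, 0.005]
ft_force: [-0.2, -1.3, 1.5]
grip_width: 0.0457
grip_force: 0.0
```

Run:
```python
from h import *
f=np.load("top0.npz");W0=pts("top",f["d"]);v,u=np.mgrid[:384,:512]
p,d=robot.camera("top");W=pts("top",d);z=W[...,2]
cv2.imwrite("pics/t3.png",cv2.resize(p[150:270,200:420,::-1],(770,420),interpolation=cv2.INTER_CUBIC))
# tin: silver top, z about 0.05, between halves
M=(u>228)&(u<258)&(v>170)&(v<204)&(z>.044)&(z<.056)&(W[...,1]>.028)&(W[...,1]<.09)
P=W[M];c,r=cv2.minEnclosingCircle((P[:,:2]*1000).astype(np.float32));print("tin",np.round(c,1),round(r,1),len(P),P[:,:2].mean(0).round(4),P[:,:2].min(0).round(4),P[:,:2].max(0).round(4))
for lo,hi in((.066,.078),(.09,.12)):
    M=(u>203)&(u<312)&(v>165)&(v<206)&(z>lo)&(z<hi)
    n,l,st,_=cv2.connectedComponentsWithStats(M.astype(np.uint8))
    for i in range(1,n):
        if st[i,4]>20: print(lo,rect(W[l==i]))
to(.56,.05,.19,92.4)
```

```text
tin [563.5  51.3] 19.5 125 [0.5636 0.0529] [0.5454 0.0346] [0.5823 0.0703]
0.066 (array([558.6,  11. ]), array([70.7, 52.2]), 4.9, 361)
0.066 (array([555.3, 111.4]), array([69.2, 50.1]), 1.9, 351)
0.09 (array([563.1, -71.3]), array([50.4, 12. ]), 0.3, 89)
t 6.83 pos [ 0.4785 -0.3716  0.192 ] yaw -0.11 shift [ 4.030e-01 -2.109e+00 -2.000e-03] turn -0.514 w 0.0467 gf 0.0 F [0.2 1.  0. ]
```

View pics/t3.png

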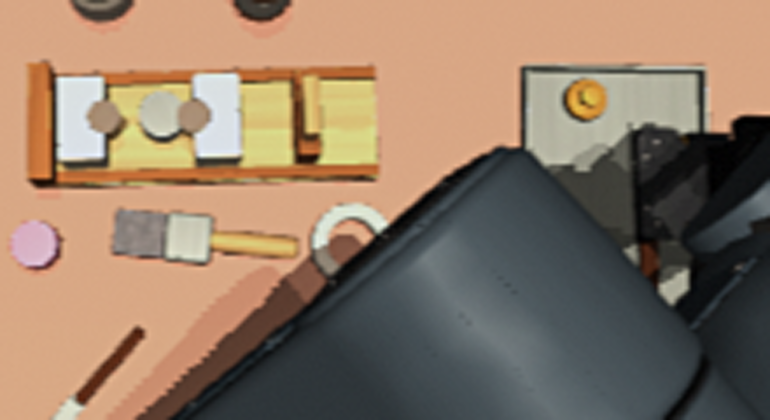

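The tool is out of the gripper and lies in the tray, with its handle at (650,262). The tin stands at (160,115). The brown discs at (105,117) and (193,117) look like features on the halves.

>>> move_arm(
  motion="0.3 0.2 -1 0 -0.27;0.3 0.2 -1 0 -0.27;0.3 0.2 -1 0 -0.27;0.3 0.2 -1 0 -0.27;0.3 0.2 -1 0 -0.27;0.3 0.2 -1 0 -0.27;0.3 0.2 -1 0 -0.27;0.3 0.2 -1 0 -0.27",
)

```text
time: 7.5
position: [0.5164, -0.1682, 0.1864]
tool_rot: [0.911, 0.412, -0.001, -0.001]
ft_force: [0.1, 0.1, -0.1]
grip_width: 0.0565
grip_force: 0.0
```

Run:
```python
from h import *
to(.5635,.0525,.19,92.4)
```

```text
t 7.5 pos [ 0.5164 -0.1682  0.1864] yaw 48.69 shift [ 0.984 -0.552 -0.017] turn -0.243 w 0.0565 gf 0.0 F [ 0.1  0.1 -0.1]
```

>>> move_arm(
  motion="0.35 0.984 -0.552 0 -0.243;0.35 0.984 -0.552 0 -0.243;0.35 0.984 -0.552 0 -0.243;0.35 0.984 -0.552 0 -0.243;0.35 0.984 -0.552 0 -0.243;0.35 0.984 -0.552 0 -0.243;0.35 0.984 -0.552 0 -0.243;0.35 0.984 -0.552 0 -0.243;0.35 0.984 -0.552 0 -0.243;0.35 0.984 -0.552 0 -0.243",
)

```text
time: 8.33
position: [0.5647, 0.0491, 0.1872]
tool_rot: [0.695, 0.719, -0.0, -0.0]
ft_force: [0.2, -0.4, 0.1]
grip_width: 0.0586
grip_force: 0.0
```

Run:
```python
from h import *
to(.5635,.0525,.033,92.4)
f=np.load("top0.npz")
p,d=robot.camera("scene");W=pts("scene",d);z=W[...,2];hsv=cv2.cvtColor(p,cv2.COLOR_RGB2HSV)
np.savez("s4.npz",p=p,d=d)
cv2.imwrite("pics/s4.png",cv2.resize(p[180:260,190:297,::-1],(800,598),interpolation=cv2.INTER_CUBIC))
```

```text
t 8.33 pos [0.5647 0.0491 0.1872] yaw 91.98 shift [ 0.017 -0.005  0.771] turn -0.002 w 0.0586 gf 0.0 F [ 0.2 -0.4  0.1]
```

View pics/s4.png

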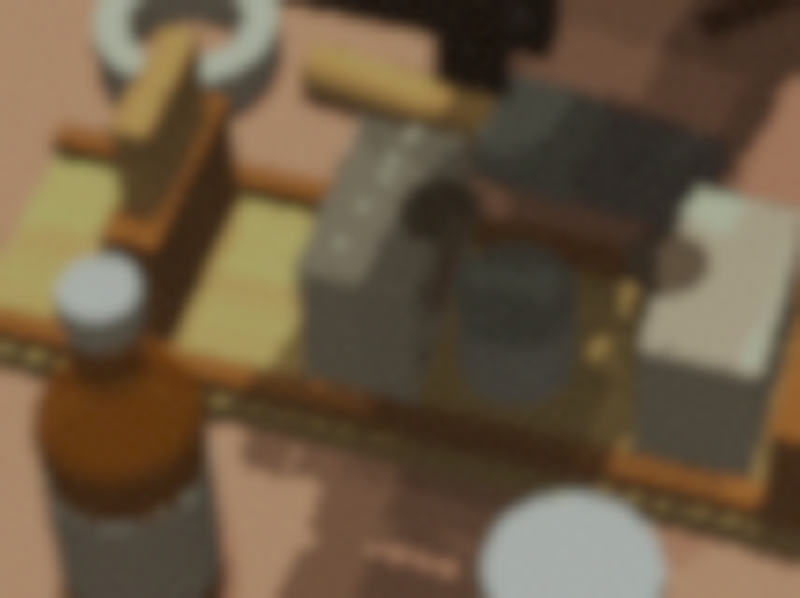

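The tin is clear between the halves at (515,310), and the discs are thin pour-hole markings. I'll descend onto the tin.

>>> move_arm(
  motion="0.35 0.017 -0.005 0.2 -0.002;0.35 0.017 -0.005 0.4 -0.002;0.35 0.017 -0.005 0.55 -0.002;0.35 0.017 -0.005 0.68 -0.002;0.35 0.017 -0.005 0.75 -0.002;0.35 0.017 -0.005 0.77 -0.002;0.35 0.017 -0.005 0.77 -0.002;0.35 0.017 -0.005 0.77 -0.002",
)

```text
time: 9.05
position: [0.5646, 0.0532, 0.0341]
tool_rot: [0.692, 0.722, 0.0, 0.0]
ft_force: [0.1, -0.5, 0.1]
grip_width: 0.0589
grip_force: 0.0
```

>>> move_arm(
  motion="-1 0 0 0 0;-1 0 0 0 0;-1 0 0 0 0;-1 0 0 0 0;-1 0 0 0 0;-1 0 0 0 0;-1 0 0 0 0;-1 0 0 0 0",
)

```text
time: 9.72
position: [0.5643, 0.0541, 0.0345]
tool_rot: [0.691, 0.723, 0.0, 0.0]
ft_force: [-1.5, 0.9, 6.7]
grip_width: 0.0397
grip_force: 15.0
```

Run:
```python
from h import *
to(.5635,.0525,.19,92.4)
```

```text
t 9.72 pos [0.5643 0.0541 0.0345] yaw 92.59 shift [-0.008 -0.003 -0.778] turn 0.001 w 0.0397 gf 15.0 F [-1.5  0.9  6.7]
```

>>> move_arm(
  motion="-1 0 0 -0.1 0;-1 0 0 -0.3 0;-1 0 0 -0.5 0;-1 0 0 -0.7 0;-1 0 0 -0.78 0;-1 0 0 -0.78 0;-1 0 0 -0.78 0",
)

```text
time: 10.3
position: [0.564, 0.0541, 0.1901]
tool_rot: [0.691, 0.723, 0.001, 0.001]
ft_force: [-1.0, -0.2, -0.8]
grip_width: 0.0396
grip_force: 15.0
```

>>> move_arm(
  motion="-1 -0.15 0 0 0;-1 -0.33 -0.1 0 0;-1 -0.52 -0.2 0 0;-1 -0.7 -0.3 0 0;-1 -0.9 -0.4 0 0;-1 -0.9 -0.4 0 0;-1 -0.9 -0.4 0 0",
)

```text
time: 10.88
position: [0.4899, -0.1309, 0.1873]
tool_rot: [0.693, 0.721, -0.001, -0.003]
ft_force: [0.7, -0.4, -1.0]
grip_width: 0.0396
grip_force: 15.0
```

Run:
```python
from h import *
to(.430,-.305,.1,92.6)
```

```text
t 10.88 pos [ 0.4899 -0.1309  0.1873] yaw 92.29 shift [-0.859 -0.332  0.436] turn -0.002 w 0.0396 gf 15.0 F [ 0.7 -0.4 -1. ]
```

>>> move_arm(
  motion="-1 -0.18 -0.07 0 0;-1 -0.36 -0.14 0 0;-1 -0.54 -0.2 0.1 0;-1 -0.7 -0.27 0.2 0;-1 -0.859 -0.332 0.3 0;-1 -0.859 -0.332 0.4 0;-1 -0.859 -0.332 0.42 0;-1 -0.859 -0.332 0.42 0",
)

```text
time: 11.55
position: [0.4324, -0.3012, 0.1029]
tool_rot: [0.691, 0.723, 0.001, -0.004]
ft_force: [0.8, 0.2, -0.3]
grip_width: 0.0391
grip_force: 15.0
```

Run:
```python
from h import *
to(.430,-.305,.027,92.6)
p,d=robot.camera("scene")
cv2.imwrite("pics/s5.png",cv2.resize(p[120:230,70:217,::-1],(800,598),interpolation=cv2.INTER_CUBIC))
```

```text
t 11.55 pos [ 0.4324 -0.3012  0.1029] yaw 92.62 shift [-0.021 -0.011  0.38 ] turn 0.0 w 0.0391 gf 15.0 F [ 0.8  0.2 -0.3]
```

View pics/s5.png

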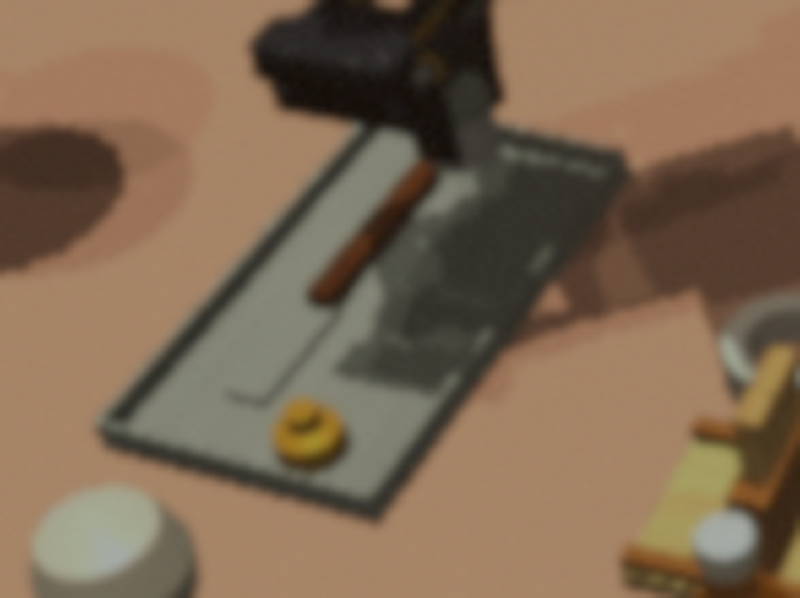

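The tool lies flat in the tray: the handle runs from (325,295) to (430,170), and the blade tip is near (245,400). The tin is above the free right side, so I'll lower it.

>>> move_arm(
  motion="-1 -0.015 -0.01 0.1 0;-1 -0.015 -0.01 0.2 0;-1 -0.015 -0.01 0.28 0;-1 -0.015 -0.01 0.33 0;-1 -0.015 -0.01 0.36 0;-1 -0.015 -0.01 0.375 0;-1 -0.015 -0.01 0.375 0;-1 -0.015 -0.01 0.375 0;-1 -0.015 -0.01 0.375 0",
)

```text
time: 12.35
position: [0.4322, -0.3074, 0.0314]
tool_rot: [0.691, 0.723, -0.0, 0.001]
ft_force: [-0.8, 0.4, -0.3]
grip_width: 0.0396
grip_force: 15.0
```

Run:
```python
from h import *
to(.430,-.305,.027,92.6)
```

```text
t 12.35 pos [ 0.4322 -0.3074  0.0314] yaw 92.6 shift [ 0.012 -0.01   0.022] turn -0.0 w 0.0396 gf 15.0 F [-0.8  0.4 -0.3]
```

>>> move_arm(
  motion="-1 0 0 0.01 0;-1 0 0 0.02 0;-1 0 0 0.022 0;-1 0 0 0.022 0;-1 0 0 0.022 0",
)

```text
time: 12.77
position: [0.4318, -0.3073, 0.0265]
tool_rot: [0.691, 0.723, -0.0, 0.0]
ft_force: [-0.2, -0.3, 2.4]
grip_width: 0.0396
grip_force: 15.0
```

>>> move_arm(
  motion="0.1 0 0 0.022 0;0.1 0 0 0.022 0;0.1 0 0 0.022 0;0.1 0 0 0.022 0;0.1 0 0 0.022 0;0.1 0 0 -0.15 0;0.1 0 0 -0.4 0;0.1 0 0 -0.8 0;0.1 0 0 -0.8 0;0.1 0 0 -0.8 0;0.1 0 0 -0.8 0",
)

```text
time: 13.68
position: [0.4332, -0.3085, 0.1894]
tool_rot: [0.691, 0.723, -0.0, 0.004]
ft_force: [-0.5, -1.0, -0.6]
grip_width: 0.0477
grip_force: 0.0
```

Run:
```python
from h import *
to(.563,-.135,.19,92.6)
```

```text
t 13.68 pos [ 0.4332 -0.3085  0.1894] yaw 92.59 shift [ 0.837  0.688 -0.005] turn -0.0 w 0.0477 gf 0.0 F [-0.5 -1.  -0.6]
```

>>> move_arm(
  motion="-1 0.84 0.688 0 0.45;-1 0.84 0.688 0 0.45;-1 0.84 0.688 0 0.45;-1 0.84 0.688 0 0.45;-1 0.84 0.688 0 0.45;-1 0.84 0.688 0 0.45;-1 0.84 0.688 0 0.45;-1 0.84 0.688 0 0.45;-1 0.84 0.688 0 0.45;-1 0.84 0.688 0 0.45;-1 0.84 0.688 0 0.45;-1 0.84 0.688 0 0.45",
)

```text
time: 14.68
position: [0.5601, -0.1323, 0.1835]
tool_rot: [0.995, 0.098, -0.002, -0.001]
ft_force: [0.2, 0.1, -0.4]
grip_width: 0.0006
grip_force: 0.0
```

Run:
```python
from h import *
to(.564,-.125,.084,2.4)
p,d=robot.camera("top");W=pts("top",d);z=W[...,2]
cv2.imwrite("pics/t6.png",cv2.resize(p[140:270,190:420,::-1],(796,450),interpolation=cv2.INTER_CUBIC))
v,u=np.mgrid[:384,:512]
for nm,lo,hi in(("tin",.037,.05),("tool",.012,.022)):
    M=(W[...,0]>.36)&(W[...,0]<.60)&(W[...,1]>-.41)&(W[...,1]<-.275)&(z>lo)&(z<hi);print(nm,rect(W[M]),np.median(z[M]))
M=(abs(W[...,0]-.66)<.06)&(abs(W[...,1]+.04)<.06)&(z>.12)&(z<.16);print("bottle",rect(W[M]))
```

```text
t 14.68 pos [ 0.5601 -0.1323  0.1835] yaw 11.26 shift [ 0.028 -0.03   0.498] turn 0.049 w 0.0006 gf 0.0 F [ 0.2  0.1 -0.4]
tin (array([ 499.7, -306. ]), array([173.7,  36.2]), 2.6, 145) 0.04101608933148926
tool (array([ 483.9, -332. ]), array([233.5,  93.3]), 4.2, 284) 0.01740709230519155
bottle (array([680.5, -34.2]), array([23. , 22.3]), 0.6, 76)
```

View pics/t6.png

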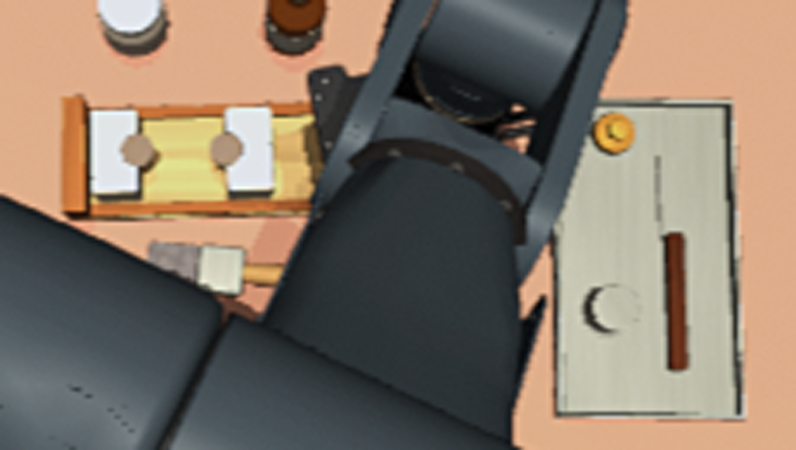

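The tool lies flat at (675,300) and the tin stands upright at (613,308), both in the tray. I'll go down behind the pusher bar with the fingers shut.

>>> move_arm(
  motion="-1 0.028 -0.03 0 0.049;-1 0.028 -0.03 0.15 0.049;-1 0.028 -0.03 0.3 0.049;-1 0.028 -0.03 0.45 0.049;-1 0.028 -0.03 0.498 0.049;-1 0.028 -0.03 0.498 0.049;-1 0.028 -0.03 0.498 0.049;-1 0.028 -0.03 0.498 0.049",
)

```text
time: 15.4
position: [0.5667, -0.1264, 0.0875]
tool_rot: [1.0, 0.024, 0.001, 0.0]
ft_force: [-0.2, 0.4, -0.3]
grip_width: 0.0004
grip_force: 0.0
```

Run:
```python
from h import *
to(.558,.059,.084,2.4)
```

```text
t 15.4 pos [ 0.5667 -0.1264  0.0875] yaw 2.8 shift [ 0.002 -0.928  0.017] turn 0.002 w 0.0004 gf 0.0 F [-0.2  0.4 -0.3]
```

>>> move_arm(
  motion="-1 0 -0.05 0.01 0;-1 0 -0.1 0.01 0;-1 0 -0.12 0.01 0;-1 0 -0.14 0.01 0;-1 0 -0.16 0.01 0;-1 0 -0.18 0.01 0;-1 0 -0.2 0.01 0;-1 0 -0.22 0.01 0;-1 0 -0.24 0.01 0;-1 0 -0.26 0.01 0;-1 0 -0.28 0.01 0;-1 0 -0.3 0.01 0",
)

```text
time: 16.4
position: [0.5633, -0.066, 0.0848]
tool_rot: [1.0, 0.024, 0.0, 0.0]
ft_force: [-0.3, -1.5, 3.4]
grip_width: 0.0004
grip_force: 1.3
```

>>> move_arm(
  motion="-1 0 -0.02 0 0;-1 0 -0.04 0 0;-1 0 -0.06 0 0;-1 0 -0.08 0 0;-1 0 -0.095 0 0;-1 0 -0.11 0 0;-1 0 -0.125 0 0;-1 0 -0.14 0 0;-1 0 -0.155 0 0;-1 0 -0.17 0 0;-1 0 -0.185 0 0;-1 0 -0.2 0 0",
)

```text
time: 17.4
position: [0.5614, -0.026, 0.0846]
tool_rot: [1.0, 0.024, 0.0, 0.0]
ft_force: [2.3, -3.5, 2.2]
grip_width: -0.0
grip_force: 2.1
```

```bash
cat > l.py <<'E'
from h import *
o=robot.get_obs()
to(.558,.033,.0855,2.4)
p,d=robot.camera("scene");W=pts("scene",d);z=W[...,2]
a=np.deg2rad(2.4);ex=np.array([-np.sin(a),np.cos(a)])
S=W[...,:2]@ex
near=(abs(W[...,0]-.555)<.045)
P=(z>.066)&(z<.078)&near&(W[...,1]>-.1)&(W[...,1]<.15)
h,e=np.histogram(S[P],bins=np.arange(-.1,.16,.004));print([(int(round(x*1000)),int(n)) for x,n in zip(e,h) if n>3])
E
python3 l.py
```

```text
t 17.4 pos [ 0.5614 -0.026   0.0846] yaw 2.75 shift [-0.003 -0.296 -0.004] turn 0.002 w -0.0 gf 2.1 F [ 2.3 -3.5  2.2]
[(-40, 7), (-36, 9), (-32, 12), (-28, 18), (-24, 38), (-20, 33), (-16, 38), (-12, 40), (-8, 36), (-4, 39), (0, 38), (4, 37), (8, 36), (12, 38), (16, 42), (20, 15), (24, 11), (28, 9), (64, 11), (68, 14), (72, 15), (76, 38), (80, 41), (84, 38), (88, 41), (92, 42), (96, 40), (100, 42), (104, 41), (108, 41), (112, 43)]
```

>>> move_arm(
  motion="-1 0 -0.015 0 0;-1 0 -0.03 0 0;-1 0 -0.045 0 0;-1 0 -0.06 0 0;-1 0 -0.075 0 0;-1 0 -0.09 0 0;-1 0 -0.105 0 0;-1 0 -0.12 0 0;-1 0 -0.135 0 0;-1 0 -0.15 0 0;-1 0 -0.165 0 0;-1 0 -0.18 0 0",
)

```text
time: 18.45
position: [0.5597, 0.0098, 0.0846]
tool_rot: [1.0, 0.024, 0.0, 0.0]
ft_force: [3.0, -3.2, 0.7]
grip_width: 0.0004
grip_force: 2.3
```

>>> move_arm(
  motion="-1 0 -0.005 0 0;-1 0 -0.01 0 0;-1 0 -0.015 0 0;-1 0 -0.02 0 0;-1 0 -0.025 0 0;-1 0 -0.03 0 0;-1 0 -0.035 0 0;-1 0 -0.04 0 0;-1 0 -0.045 0 0;-1 0 -0.05 0 0;-1 0 -0.055 0 0;-1 0 -0.06 0 0",
)

```text
time: 19.45
position: [0.559, 0.0217, 0.0846]
tool_rot: [1.0, 0.024, 0.0, 0.0]
ft_force: [3.2, -4.1, 0.6]
grip_width: 0.0002
grip_force: 2.0
```

```bash
python3 l.py
```

```text
t 19.45 pos [0.559  0.0217 0.0846] yaw 2.75 shift [-0.003 -0.056 -0.004] turn 0.002 w 0.0002 gf 2.0 F [ 3.2 -4.1  0.6]
[(8, 7), (12, 11), (16, 6), (20, 17), (24, 35), (28, 33), (32, 41), (36, 38), (40, 39), (44, 38), (48, 40), (52, 39), (56, 41), (60, 38), (64, 40), (68, 16), (72, 15), (76, 39), (80, 41), (84, 40), (88, 40), (92, 42), (96, 40), (100, 41), (104, 43), (108, 38), (112, 46)]
```

>>> move_arm(
  motion="-1 0 -0.004 0 0;-1 0 -0.008 0 0;-1 0 -0.012 0 0;-1 0 -0.016 0 0;-1 0 -0.02 0 0;-1 0 -0.024 0 0;-1 0 -0.028 0 0;-1 0 -0.032 0 0;-1 0 -0.036 0 0;-1 0 -0.04 0 0",
)

```text
time: 20.33
position: [0.5584, 0.0298, 0.0846]
tool_rot: [1.0, 0.024, 0.0, 0.0]
ft_force: [4.0, -3.8, 0.6]
grip_width: 0.0005
grip_force: 2.0
```

>>> move_arm(
  motion="-1 0 -0.003 0 0;-1 0 -0.006 0 0;-1 0 -0.009 0 0;-1 0 -0.012 0 0",
)

```text
time: 20.67
position: [0.5584, 0.0318, 0.0846]
tool_rot: [1.0, 0.024, 0.0, 0.0]
ft_force: [3.7, -5.9, 0.9]
grip_width: 0.0005
grip_force: 2.7
```

```bash
python3 l.py
```

```text
t 20.67 pos [0.5584 0.0318 0.0846] yaw 2.78 shift [-0.002 -0.006 -0.005] turn 0.002 w 0.0005 gf 2.7 F [ 3.7 -5.9  0.9]
[(16, 7), (20, 9), (24, 11), (28, 7), (32, 36), (36, 25), (40, 42), (44, 36), (48, 41), (52, 38), (56, 36), (60, 42), (64, 41), (68, 37), (72, 40), (76, 40), (80, 40), (84, 40), (88, 39), (92, 42), (96, 41), (100, 40), (104, 40), (108, 43), (112, 43), (116, 18)]
```

Force has risen to 5.9 N, so the halves have met. I'll continue in fine steps.

>>> move_arm(
  motion="-1 0 -0.003 0 0;-1 0 -0.006 0 0;-1 0 -0.009 0 0;-1 0 -0.012 0 0",
)

```text
time: 21.05
position: [0.5583, 0.0342, 0.0846]
tool_rot: [1.0, 0.024, 0.0, 0.0]
ft_force: [3.5, -5.3, 0.3]
grip_width: 0.0006
grip_force: 2.7
```

>>> move_arm(
  motion="-1 0 -0.003 0 0;-1 0 -0.006 0 0;-1 0 -0.009 0 0",
)

```text
time: 21.3
position: [0.5582, 0.036, 0.0846]
tool_rot: [1.0, 0.024, 0.0, 0.0]
ft_force: [3.8, -4.9, 1.9]
grip_width: 0.0003
grip_force: 2.7
```

```bash
python3 l.py
```

```text
t 21.3 pos [0.5582 0.036  0.0846] yaw 2.78 shift [-0.002  0.015 -0.005] turn 0.002 w 0.0003 gf 2.7 F [ 3.8 -4.9  1.9]
[(20, 4), (24, 7), (28, 9), (32, 10), (36, 27), (40, 27), (44, 40), (48, 39), (52, 38), (56, 41), (60, 38), (64, 40), (68, 41), (72, 39), (76, 40), (80, 37), (84, 41), (88, 39), (92, 43), (96, 39), (100, 40), (104, 44), (108, 38), (112, 41), (116, 42), (120, 21)]
```

>>> move_arm(
  motion="-1 0 -0.002 0 0;-1 0 -0.004 0 0;-1 0 -0.006 0 0",
)

```text
time: 21.6
position: [0.5583, 0.0361, 0.0846]
tool_rot: [1.0, 0.025, 0.0, 0.001]
ft_force: [2.6, -10.6, 1.1]
grip_width: 0.001
grip_force: 5.1
```

>>> move_arm(
  motion="-1 0 -0.002 0 0;-1 0 -0.004 0 0;-1 0 -0.006 0 0",
)

```text
time: 21.85
position: [0.5583, 0.0362, 0.0846]
tool_rot: [1.0, 0.025, 0.0, 0.002]
ft_force: [3.5, -13.9, 0.6]
grip_width: 0.0003
grip_force: 7.0
```

>>> move_arm(
  motion="-1 0 -0.002 0 0;-1 0 -0.004 0 0;-1 0 -0.006 0 0",
)

```text
time: 22.1
position: [0.5582, 0.0362, 0.0846]
tool_rot: [1.0, 0.025, 0.0, 0.003]
ft_force: [2.1, -17.6, 0.4]
grip_width: 0.0004
grip_force: 8.8
```

The force climbs to 17.6 N with no further motion, so everything is home. I'll back off straight and rise.

>>> move_arm(
  motion="-1 0 0.01 0 0;-1 0 0.03 0 0;-1 0 0.06 0 0;-1 0 0.1 0 0;-1 0 0.15 0 0;-1 0 0.2 0 0;-1 0 0.2 0 0;-1 0 0.2 -0.2 0;-1 0 0.25 -0.5 0;-1 0 0.4 -0.6 0;-1 0 0.6 -0.6 0;-1 0 0.6 -0.6 0",
)

```text
time: 23.1
position: [0.5667, -0.0858, 0.2082]
tool_rot: [1.0, 0.023, 0.004, 0.003]
ft_force: [0.3, 0.0, -0.0]
grip_width: 0.0003
grip_force: 0.0
```

>>> move_arm(
  motion="-1 -0.3 0.4 0 0;-1 -0.6 0.8 0 0;-1 -0.6 0.8 0 0;-1 -0.6 0.8 0 0;-1 -0.6 0.8 0 0;-1 -0.6 0.8 0 0;-1 -0.6 0.8 0 0",
)

```text
time: 23.68
position: [0.4503, -0.2465, 0.2042]
tool_rot: [1.0, 0.022, -0.0, -0.001]
ft_force: [0.1, -0.0, -0.9]
grip_width: 0.0003
grip_force: 0.0
```

```bash
python3 l.py
python3 - <<'E'
from h import *
p,d=robot.camera("top")
cv2.imwrite("pics/t7.png",cv2.resize(p[130:270,190:420,::-1],(796,484),interpolation=cv2.INTER_CUBIC))
E
```

```text
t 23.68 pos [ 0.4503 -0.2465  0.2042] yaw 2.5 shift [ 0.6   -1.372  0.595] turn 0.001 w 0.0003 gf 0.0 F [ 0.1 -0.  -0.9]
[(20, 7), (24, 6), (28, 9), (32, 9), (36, 36), (40, 23), (44, 38), (48, 40), (52, 39), (56, 41), (60, 39), (64, 39), (68, 41), (72, 41), (76, 40), (80, 37), (84, 40), (88, 38), (92, 44), (96, 40), (100, 42), (104, 40), (108, 42), (112, 40), (116, 43), (120, 20)]
```

View pics/t7.png

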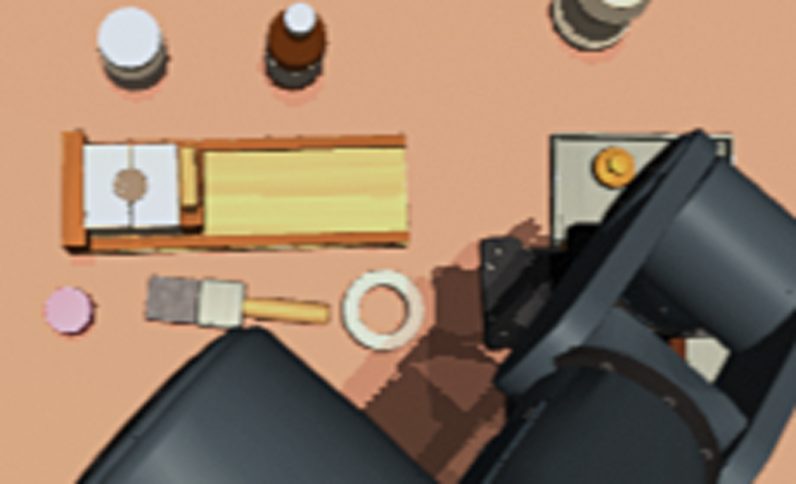

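The two halves are shut square against the stop at (83–180, 187) with the pusher flush behind them, and nothing else has moved.

```bash
python3 -c "
from rig import robot
print(robot.hand_in())"
```

```text
the job is handed in; nothing more can be done
None
```

I put the tool (lying flat) and the tin (upright) in the tray, slid the pusher until both halves were home against the stop (about 18 N, no further movement), and handed the job in at about 24 s; no verdict was returned.

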